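# Load the transfer shuttle and hold its index plunger out

## Task

Load the transfer shuttle: set the large white carton in the long pocket and the small one in the square pocket of its grey carrier, each right way up and flat on the pocket floor. Only then grip the black knob and pull the sprung index plunger straight up as far as it goes, so that the pin leaves its hole and the carrier runs across to its end stop, and finish while still holding the plunger fully up: do not let go. Leave everything else on the table where it is.

Things in the scene. Friction and masses are not known exactly. Their poses are not given: they have to be found in the camera images.
- large_carton: The large white carton with one green end, 95 (x) x 60 (y) x 70 mm high, about 180 g, standing on the table. Origin: centre of its underside; z up. Grip it across its 60 mm width. It may go into its pocket either end first.
- small_carton: The small white carton with one green face, 46 x 46 mm, 60 mm high, about 90 g, standing on the table. Origin: centre of its underside; z up. It may go into its pocket any of the four ways round.
- station: Fixed bed of the shuttle: aluminium plate 150 (x) x 370 (y) x 10 mm, y = -200 to +170 mm in its frame. End stop 50 mm high at its -y end, plunger bracket up to 60 mm high at its +y end. With the carrier locked, long pocket, square pocket and knob are at x = 0 and y = -23, +62 and +130 mm. Origin on the table, midway across; z up. The carrier runs along -y.
- large_pocket (a point): Centre of the floor of the carrier's long pocket, 30 mm above the table. Inside 107 mm along x and 72 mm along y, fence 12 mm high and 4 mm thick; axes as the station's. It moves with the carrier.
- small_pocket (a point): Centre of the floor of the carrier's square pocket, 30 mm above the table, 85 mm to the +y side of the long pocket's centre. Inside 58 x 58 mm, fence 12 mm high and 4 mm thick; axes as the station's. It moves with the carrier.
- knob (a point): Centre of the round black plunger knob, 30 mm in diameter over its widest 12 mm, 27 mm high overall, on a vertical axis 67 mm to the +y side of the square pocket's centre; about 94 mm above the table when the pin is seated (knob top at 104 mm, top of the sleeve and bracket below it at 60 mm). Grip it from above across its diameter and pull straight up.
- plunger (a joint): Height of the index plunger in m: 0 = pin seated in the carrier's hole, 0.022 = pulled up to its stop. The 10 mm steel pin clears the hole from about 0.010. A spring pulls it down again with 4.5 N at 0, rising to 11 N at 0.022.
- carrier (a joint): Travel of the carrier in m: 0 = loading position, locked by the pin (about 1 mm of play), 0.11 = against its end stop. Once the pin is out, a light spring of about 3 N runs it to the end in 1 to 2 s along the station's -y axis by itself.
- flat_carton: Flat white carton, 125 x 70 x 22 mm high, lying behind the shuttle. Not part of the job. Origin: centre of its underside.
- tape_roll: Empty cardboard tape core lying flat, 92 mm across, 24 mm high. Not part of the job. Origin: centre of its underside.
- screwdriver: Screwdriver 160 mm long, lying nearer the robot than the shuttle. Not part of the job. Origin: near its middle, on the table.
- box_cutter: Grey box cutter, 144 x 24 x 14 mm high, lying nearer the robot than the cartons. Not part of the job. Origin: centre of the handle's underside.
- cup: White ceramic cup, 72 mm across, 85 mm high, at the back of the table. Not part of the job. Origin: centre of its underside.
Not all that is in view belongs to the job. What is shaped like the large_carton but pink or turquoise is not meant.

How it is judged:
On the way, in this order (a step that is already met when the one before it is completed fails the run):
1. Both cartons sit in their pockets while the pin still locks the carrier (horizontal distance between large_carton and large_pocket below 0.01 m and z of large_carton in the frame of large_pocket between -0.004 and 0.004 m and angle between each of large_carton, small_carton's own z axis and vertical below 0.1 rad and horizontal distance between small_carton and small_pocket below 0.01 m and z of small_carton in the frame of small_pocket between -0.004 and 0.004 m and value of joint plunger below 0.004 m and value of joint carrier below 0.005 m), for 0.2 s.
2. The plunger is pulled fully up by the gripper (value of joint plunger above 0.018 m and contact force between the fingers and plunger above 3 N), for 0.2 s.
At the end, for the whole second after the job is handed in: The fingers hold the plunger above 18 of its 22 mm (contact force over 3 N), the carrier has run more than 100 of its 110 mm and stopped, and each carton sits in its own pocket: within 10 mm of its centre, underside within 4 mm of the floor, tilted less than 0.1 rad (all of step 2 and value of joint carrier above 0.1 m and velocity of joint carrier below 0.02 m/s and horizontal distance between large_carton and large_pocket below 0.01 m and z of large_carton in the frame of large_pocket between -0.004 and 0.004 m and angle between each of large_carton, small_carton's own z axis and vertical below 0.1 rad and horizontal distance between small_carton and small_pocket below 0.01 m and z of small_carton in the frame of small_pocket between -0.004 and 0.004 m); the arm keeps its last pose, push and grip.
It fails at once if The flat carton is moved by more than 30 mm (distance of flat_carton from where it was at the start of the episode above 0.03 m).
It fails at once if The tape roll is moved by more than 30 mm (distance of tape_roll from where it was at the start of the episode above 0.03 m).
It fails at once if The screwdriver is moved by more than 30 mm (distance of screwdriver from where it was at the start of the episode above 0.03 m).
It fails at once if The box cutter is moved by more than 30 mm (distance of box_cutter from where it was at the start of the episode above 0.03 m).
It fails at once if The cup is moved by more than 30 mm (distance of cup from where it was at the start of the episode above 0.03 m).
It also fails if it takes over 67 s, if anything falls off the work surface, if the arm or the gripper's body presses on something with over 40 N, if the wrist force passes 120 N, or if a joint passes its speed limit or range.

## Robot

A 6-joint arm with a two-finger parallel gripper is mounted at the origin on the work surface. World frame = base frame: x ahead of the robot, y to its left, z up, the work surface at z = 0. Lengths are in m, angles in rad, forces in N, time in s.
With the tool pointing down it reaches from about 0.25 to 0.725 m from the base axis. Payload 4 kg.
Tool frame: the origin (TCP) lies at the very end of the fingers, on their centre line; the grasp point (between the pads) lies 19 mm behind it; z points along the fingers, y is the direction in which the jaws open and shut (so a half turn about z gives the same grasp; the last joint's range is limited). The gripper opens to 85 mm and grips with 20 to 120 N. Pads are 22 mm wide; open, the fingers measure 114 mm over their backs; the gripper's body (76 mm by 85 mm) begins 54 mm behind the grasp point. The pads swing forward as they close: fully open they stand 13 mm farther back than shut.
Start: joints at [-1.113, 0.241, 0.005, 1.335, 0, 1.571], TCP at [0.221, -0.449, 0.231] pointing down, gripper open.
Joint ranges: [-2.72, 2.72], [-1.05, 1.87], [-1.09, 1.28], [-1.99, 2.15], [-1.42, 1.44], [-3.14, 3.14]. Speed limits (rad/s): [2.79, 2.79, 3.14, 3.14, 3.14, 3.14].

## Interface

Orientations are given as a rotation vector (axis times angle).
In Python, from workcell import status, imaging, job gives the robot as it stands. The module is installed in compiled form; this text tells all that it offers.
- The arm moves only by the tool step_arm, never from a script. Its argument "targets" is a list of rows, each a list of 2 entries, a list of its own where there are three numbers: the shift along the world's x, y, z in m, then the turn, a rotation vector about the world's x, y, z in degrees. A call has 1 to 8 rows; each row shifts and turns the pose as measured when the row begins; what a row does not reach is not made up. A row lasts 1/8 s, in which the tool goes at most 62.5 mm and 10.7 degrees, less where a joint would pass 70% of its speed; a pose out of reach is approached as far as the arm can. A call with a gripper value outside its range is refused whole. "grip" is the opening, from 0 (shut) to 1 (fully open), set as the call begins (left out, the last holds). The fingers move at their own pace and stop on an object; "grip_force" is the grip in N (left out, the last holds). Time passes only in rows, so rows that do not move let the fingers close. It gives the time, the measured TCP pose, the force and the opening at its end, in the units of the state.
- status.state(): the state, without advancing time (a new reading comes with each control period).
- imaging.get_image(name): name is "scene" or "top"; returns a dict with "image" (420x560x3 uint8, blue, green, red), "K" (3x3 intrinsics, pixels), "R" (3x3) and "t" (3): a world point X has camera coordinates R X + t. Camera axes: x right, y down, z forward; pixel columns grow to the right and rows downward; lengths in m; the calibration is good to about 2 mm. A picture is of the moment at which its call begins. There is no depth.
- job.job_done(): hands the job in, once; it reports no verdict.
The state is a dict: "t": time; "joints": joint angles; "dq": joint speeds; "tau": joint torques, N m; "ee_pos": TCP position; "orientation": TCP orientation; "contact_force": force on the tool from outside, world axes, zero at the start; "ft_torque": the same for the moment, N m; "opening": finger opening in m.
Only numpy, scipy, OpenCV 4.12 (cv2) and the standard library are available. Lean on these libraries where they do the work, as an engineer would, in place of code of your own. Each camera call takes 0.05 s, during which the arm holds its last target. There are 200 camera calls.

## Working session

There is one attempt and no reset: what is moved stays moved. The work goes in short steps, Python scripts to look and compute and a tool call to move; the robot and the scene stay as the last step left them, time stands still between calls to the robot, and variables do not carry over. Pictures are saved under pics/ and viewed, about 8 in all and at most 12, crops included, and the job is handed in when it is done.

Besides the shell and the picture viewer there is one more tool, called as a command line: name --argument value ..., lists and objects as JSON in quotes. step_arm: Moves the arm, as the interface text tells. Its arguments: {"type":"object","properties":{"targets":{"type":"array"},"grip":{"type":"number"},"grip_force":{"type":"number"}},"required":["targets"]}

```bash
mkdir -p pics
python3 - <<'E'
from workcell import status, imaging
import cv2,numpy as np
s=status.state();print({k:np.round(v,3).tolist() for k,v in s.items()})
for n in ("scene","top"):
    d=imaging.get_image(n);cv2.imwrite(f"pics/{n}0.png",d["image"]);np.savez(f"{n}.npz",K=d["K"],R=d["R"],t=d["t"])
    print(n,d["K"].tolist(),(-d["R"].T@d["t"]).round(3),d["R"].round(3).tolist())
E
```

```text
{'t': 0.0, 'joints': [-1.113, 0.241, 0.004, 1.335, -0.0, 1.571], 'dq': [0.002, 0.001, 0.001, -0.0, -0.001, 0.0], 'tau': [0.0, -37.232, 25.241, 0.017, 0.0, -0.0], 'ee_pos': [0.221, -0.448, 0.23], 'orientation': [-3.058, -0.712, 0.001], 'contact_force': [0.945, -0.05, -0.22], 'ft_torque': [-0.051, 0.007, 0.016], 'opening': 0.085}
scene [[529.3990678014718, 0.0, 282.6720897398507], [0.0, 529.3990678014718, 210.9902874638851], [0.0, 0.0, 1.0]] [1.318 0.073 0.966] [[0.054, 0.999, -0.006], [0.758, -0.045, -0.65], [-0.65, 0.03, -0.76]]
top [[410.996110998712, 0.0, 279.85019649353836], [0.0, 410.996110998712, 207.4965669489204], [0.0, 0.0, 1.0]] [0.344 0.074 1.021] [[0.12, -0.993, 0.004], [-0.963, -0.118, -0.241], [0.24, 0.025, -0.971]]
```

View pics/top0.png

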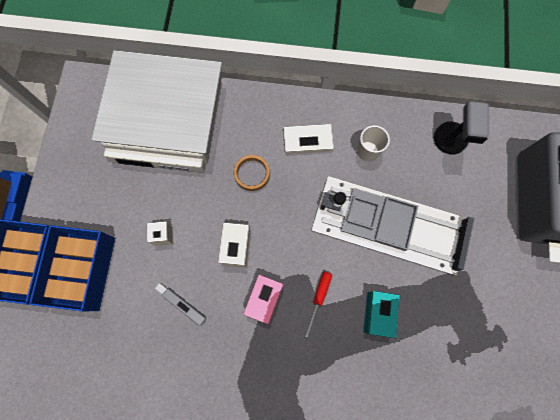

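View pics/scene0.png

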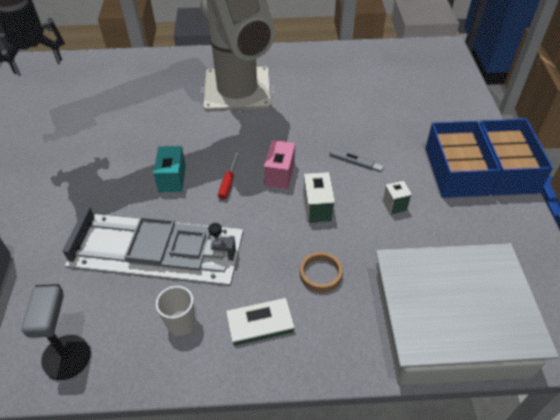

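Top view: large carton at (234,244), small at (157,232), shuttle at about (395,225) with the knob at (340,199), and the end stop at (463,243). The scene view agrees. Next I'll measure the contours.

```bash
cat > h.py <<'E'
import cv2,numpy as np
from workcell import status,imaging
def ray(d,uv,z):
    K,R,t=d["K"],d["R"],d["t"];uv=np.atleast_2d(uv).astype(float)
    c=-R.T@t; r=np.c_[uv,np.ones(len(uv))]@np.linalg.inv(K).T@R
    return (c+r*((z-c[2])/r[:,2])[:,None])[:,:2]
def proj(d,X):
    p=np.atleast_2d(X)@d["R"].T+d["t"];p=p@d["K"].T;return p[:,:2]/p[:,2:]
def comps(mask,box,amin=60):
    x0,y0,x1,y1=box;m=np.zeros_like(mask);m[y0:y1,x0:x1]=mask[y0:y1,x0:x1]
    cs,_=cv2.findContours(m,cv2.RETR_EXTERNAL,cv2.CHAIN_APPROX_NONE)
    return [c[:,0] for c in cs if cv2.contourArea(c)>amin]
def rectw(d,c,z):
    w=ray(d,c,z).astype(np.float32);(cx,cy),(a,b),an=cv2.minAreaRect(w*1000)
    return np.round([cx,cy,a,b,an],1)
E
python3 - <<'E'
from h import *
d=dict(np.load("top.npz"));im=cv2.imread("pics/top0.png");g=im.min(2)
hsv=cv2.cvtColor(im,cv2.COLOR_BGR2HSV)
for nm,box,z in (("large",(205,205,265,280),.07),("small",(135,210,185,255),.06)):
    for th in (150,190,215):
        m=((g>th)*255).astype(np.uint8)
        for c in comps(m,box): print(nm,th,rectw(d,c,z),len(c),g[c[:,1],c[:,0]].max())
m=((g>170)*255).astype(np.uint8)
for c in comps(m,(305,165,480,280)): print("plate",rectw(d,c,.01))
big=[im[165:285,300:490],im[205:285,130:260]]
a=cv2.resize(big[0],None,fx=4,fy=4,interpolation=cv2.INTER_CUBIC);cv2.imwrite("pics/st.png",a)
b=cv2.resize(big[1],None,fx=5,fy=5,interpolation=cv2.INTER_CUBIC);cv2.imwrite("pics/ct.png",b)
E
```

```text
large 150 [480.8 196.5  94.6  61.1   1.7] 129 245
large 190 [480.9 197.   93.9  58.5   1.8] 126 245
large 215 [480.7 197.1  93.   57.7   1.7] 124 245
small 150 [488.2 382.5  45.3  45.1  11.4] 73 247
small 190 [488.3 383.1  44.6  44.8  12.2] 72 247
small 215 [488.1 383.7  44.4  42.8  11.4] 69 247
plate [ 566.2 -174.4  367.1  110.5   79.3]
plate [617.2 -49.9  40.5  40.8  76.2]
plate [ 643.7 -178.5  346.7   43.4   80.7]
```

View pics/st.png

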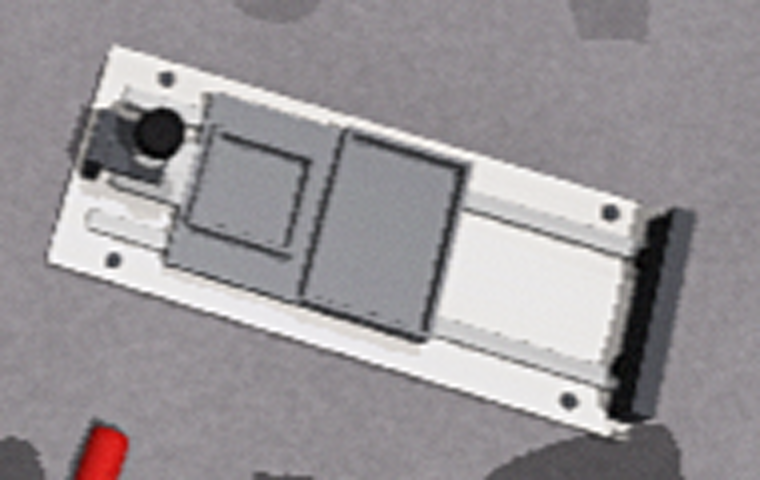

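View pics/ct.png

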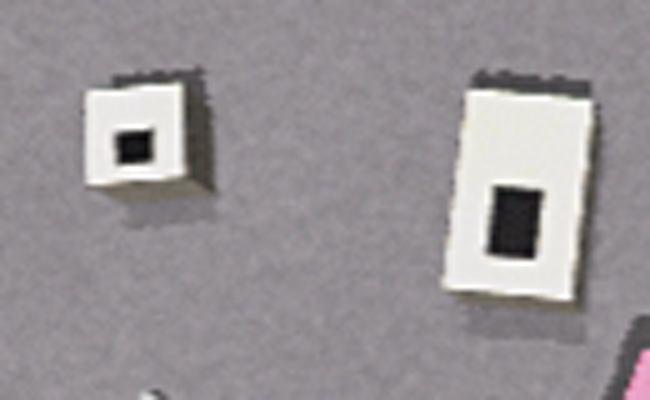

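Station crop (4x, offset 300,165): plate corners at (115,45), (48,264) and (625,438), knob centre at (158,132), and both pockets empty. Carton crop: both cartons upright with top faces clear. Next I'll compute the station frame.

Run:
```python
from h import *
d=dict(np.load("top.npz"));s=dict(np.load("scene.npz"));im=cv2.imread("pics/top0.png");si=cv2.imread("pics/scene0.png")
c=lambda *p:np.array(p)/4+[300-.4,165-.4]
A,B,C=ray(d,c((115,45),(48,264),(625,438)),.01)
print("corners",A,B,C,np.linalg.norm(A-B),np.linalg.norm(B-C))
b=ray(d,c((167,78),(112,260),(610,212),(568,400)),.01);print("bolts",b)
ym=(b[:2].mean(0)-b[2:].mean(0));e=(B-C);print("yaw deg",[np.degrees(np.arctan2(-v[0],v[1])) for v in (ym,e)], np.degrees(np.arctan2(*(A-B)[::-1])), np.degrees(np.arctan2(*(b[0]-b[1])[::-1])))
for nm,k,i,box in (("top",d,im,(330,188,352,212)),("scene",s,si,(205,220,224,236))):
    m=((i.max(2)<60)*255).astype(np.uint8)
    for q in comps(m,box,20):
        (u,v),r=cv2.minEnclosingCircle(q);print(nm,u,v,r,ray(k,(u,v),.1),ray(k,(u,v),.094))
y=np.mean([ym/np.linalg.norm(ym),e/np.linalg.norm(e)],0);y/=np.linalg.norm(y);x=np.array([y[1],-y[0]])
O=(A+B)/2-.17*y
print("O",O,"yaw",np.degrees(np.arctan2(-y[0],y[1])),"center bolts in st",[( (p-O)@x,(p-O)@y) for p in b])
for n,v in (("L",-.023),("S",.062),("K",.13)): print(n,O+v*y)
# overlay
o=cv2.resize(im[165:285,300:490],None,fx=4,fy=4,interpolation=cv2.INTER_CUBIC)
def quad(cy,hx,hy,z,col):
    P=np.array([np.r_[O+sx*hx*x+(cy+sy*hy)*y,z] for sx,sy in((1,1),(1,-1),(-1,-1),(-1,1))])
    cv2.polylines(o,[np.int32((proj(d,P)-[299.6,164.6])*4)],True,col,1)
quad(-.023,.0535,.036,.042,(0,0,255));quad(.062,.029,.029,.042,(0,0,255));quad(-.015,.075,.185,.01,(0,255,0));quad(.13,.015,.015,.1,(255,255,0))
cv2.imwrite("pics/ov.png",o)
```

```text
corners [ 0.69264058 -0.01381841] [0.54429041 0.014547  ] [ 0.47954765 -0.34602114] 0.15103764266485717 0.36633455641248547
bolts [[ 0.67449843 -0.04908008]
 [ 0.55166541 -0.02495031]
 [ 0.62036409 -0.3341226 ]
 [ 0.4985359  -0.31084217]]
yaw deg [np.float64(-10.640366586592625), np.float64(-10.179421554434477)] -10.824628626335565 -11.113873957660758
top 337.5 197.5 7.905794143676758 [[ 0.61154205 -0.03195164]] [[ 0.61328428 -0.03264419]]
scene 214.5 229.5 6.36406135559082 [[ 0.61953319 -0.03747322]] [[ 0.6146947  -0.03823845]]
O [ 0.58774837 -0.16683755] yaw -10.409894070513552 center bolts in st [(np.float64(0.06404469579081754), np.float64(0.1314939999124153)), (np.float64(-0.06112651221004023), np.float64(0.13303202676419948)), (np.float64(0.06230543698487148), np.float64(-0.15863827838875924)), (np.float64(-0.06172401256927654), np.float64(-0.1577540537139237))]
L [ 0.58359252 -0.18945898]
S [ 0.59895109 -0.10585806]
K [ 0.61123794 -0.03897732]
```

View pics/ov.png

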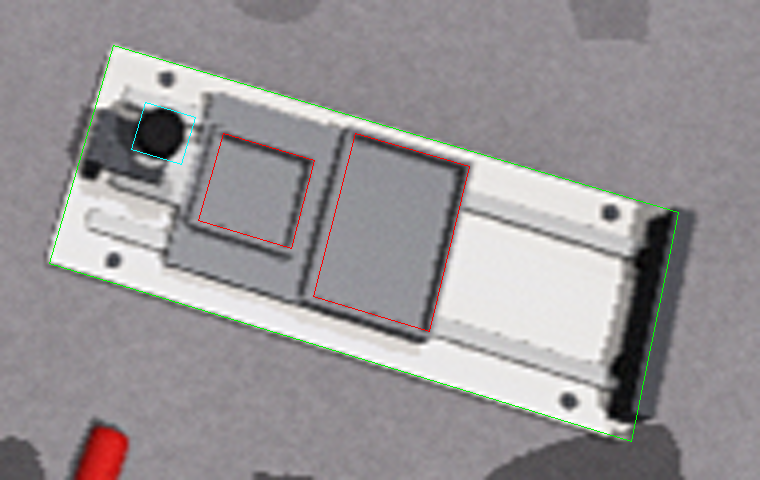

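The overlay fits: station yaw is -10.5°, and the L, S and K points are confirmed. The arm starts toward the large carton, and this first move also shows which way joint 6 turns.

step_arm --targets '[[[0.02,0.05,0],[0,0,-5]],[[0.02,0.05,0],[0,0,-5]],[[0.02,0.05,0],[0,0,-5]],[[0.02,0.05,0],[0,0,-5]],[[0.02,0.05,0],[0,0,-5]]]' --grip 1 --grip_force 30

```text
t: 0.72
ee_pos: [0.3207, -0.1933, 0.2277]
orientation: [-3.137, 0.003, 0.001]
contact_force: [0.9, -0.3, 0.8]
opening: 0.0854
```

```bash
cat > st.py <<'E'
from h import *
from scipy.spatial.transform import Rotation as Ro
import sys
s=status.state();R=Ro.from_rotvec(s["orientation"]).as_matrix()
print("t",s["t"],"q",np.round(np.degrees(s["joints"]),1),"p",np.round(s["ee_pos"],4),"psi",round(np.degrees(np.arctan2(R[1,0],R[0,0])),1),"tilt z",R[:2,2].round(3),"F",np.round(s["contact_force"],1),"open",s["opening"])
E
python3 st.py
```

```text
t 0.725 q [-31.3  -0.3 -16.4  74.    0.2 148.8] p [ 0.3207 -0.1933  0.2277] psi -0.1 tilt z [-0.001  0.005] F [ 0.9 -0.3  0.8] open 0.08544709714640907
```

step_arm --targets '[[[0.01,0.025,0],[0,0,10.5]],[[0.01,0.025,0],[0,0,10.5]],[[0.01,0.025,0],[0,0,10.5]],[[0.01,0.025,0],[0,0,10.5]],[[0.01,0.025,0],[0,0,10.5]],[[0.01,0.025,0],[0,0,10.5]],[[0.01,0.025,0],[0,0,10.5]],[[0.01,0.025,0],[0,0,10.5]]]'

```text
t: 1.72
ee_pos: [0.4004, 0.0163, 0.2253]
orientation: [-2.295, -2.138, 0.014]
contact_force: [0.8, 0.7, -0.2]
opening: 0.0855
```

step_arm --targets '[[[0.01,0.025,-0.01],[0,0,10.5]],[[0.01,0.025,-0.01],[0,0,10.5]],[[0.01,0.025,-0.01],[0,0,10.5]],[[0.01,0.025,-0.01],[0,0,10.5]],[[0.01,0.025,-0.01],[0,0,10.5]],[[0.01,0.025,-0.01],[0,0,10.5]],[[0.01,0.025,-0.01],[0,0,10.5]],[[0.01,0.015,-0.01],[0,0,10.5]]]'

```text
t: 2.72
ee_pos: [0.4805, 0.2131, 0.1401]
orientation: [-0.22, -3.133, 0.022]
contact_force: [0.4, -0.4, 1.4]
opening: 0.0855
```

```bash
python3 st.py
```

```text
t 2.725 q [24.3 20.2 -4.8 65.3 -0.7 32.4] p [0.4805 0.2131 0.1401] psi 172.0 tilt z [-0.002 -0.014] F [ 0.4 -0.4  1.4] open 0.08545002293796466
```

step_arm --targets '[[[0,-0.016,0],[0.8,0,9.5]],[[0,0,0],[0,0,0]],[[0,0,-0.03],[0,0,0]],[[0,0,0],[0,0,0]]]'

```text
t: 3.22
ee_pos: [0.4796, 0.1986, 0.1074]
orientation: [0.041, -3.137, 0.0]
contact_force: [0.4, 0.8, 0.4]
opening: 0.0852
```

```bash
python3 st.py
```

```text
t 3.225 q [22.4 21.1 -8.9 60.3  0.1 21. ] p [0.4796 0.1986 0.1074] psi -178.5 tilt z [-0.004 -0.   ] F [0.4 0.8 0.4] open 0.0852196269123111
```

step_arm --targets '[[[0,-0.0015,-0.03],[0,0,0]],[[0,0,-0.03],[0,0,0]],[[0,0,-0.022],[0,0,0]],[[0,0,0],[0,0,0]]]'

```text
t: 3.72
ee_pos: [0.4833, 0.1995, 0.0286]
orientation: [-0.03, 3.138, 0.005]
contact_force: [0.3, -0.4, 0.4]
opening: 0.0858
```

step_arm --targets '[[[0,0,0],[0,0,0]],[[0,0,0],[0,0,0]],[[0,0,0],[0,0,0]],[[0,0,0],[0,0,0]],[[0,0,0],[0,0,0]],[[0,0,0],[0,0,0]]]' --grip 0.3 --grip_force 30

```text
t: 4.47
ee_pos: [0.4858, 0.2009, 0.0328]
orientation: [-0.028, 3.132, 0.01]
contact_force: [1.2, 0.2, -2.3]
opening: 0.0597
```

```bash
python3 st.py
```

```text
t 4.475 q [ 22.4  26.1 -14.   49.3   0.1  21.4] p [0.4858 0.2009 0.0328] psi -179.0 tilt z [0.009 0.006] F [ 1.2  0.2 -2.3] open 0.05970024342204906
```

step_arm --targets '[[[0,0,0.03],[0,0,0]],[[0,0,0.05],[0,0,0]],[[0,0,0.05],[0,0,0]],[[0,-0.02,0.02],[0,0,0]],[[0.01,-0.04,0],[0,0,-2]],[[0.01,-0.04,0],[0,0,-2]],[[0.01,-0.04,0],[0,0,-2]],[[0.01,-0.04,0],[0,0,-2]]]'

```text
t: 5.48
ee_pos: [0.5241, 0.0182, 0.1866]
orientation: [0.186, 3.128, 0.008]
contact_force: [-1.1, 1.3, -1.7]
opening: 0.06
```

step_arm --targets '[[[0.01,-0.04,0],[0,0,-2]],[[0.01,-0.04,0],[0,0,-1]],[[0.01,-0.04,0],[0,0,0]],[[0.01,-0.04,0],[0,0,0]],[[0.01,-0.03,0],[0,0,0]],[[0.01,-0.02,0],[0,0,0]],[[0,0,0],[0,0,0]],[[0,0,0],[0,0,0]]]'

```text
t: 6.48
ee_pos: [0.5834, -0.2014, 0.1836]
orientation: [0.28, 3.126, 0.011]
contact_force: [-0.7, 0.3, -2.6]
opening: 0.0601
```

```bash
python3 st.py
python3 - <<'E'
from h import *
o=[]
for n in ("top","scene"):
    d=imaging.get_image(n);cv2.imwrite(f"pics/{n}1.png",d["image"])
    u,v=proj(d,[.5836,-.1895,.13])[0].astype(int)
    o.append(cv2.resize(d["image"][max(v-65,0):v+65,max(u-65,0):u+65],(390,390),interpolation=cv2.INTER_CUBIC));print(n,u,v)
cv2.imwrite("pics/g1.png",np.hstack(o))
E
```

```text
t 6.475 q [-19.3  28.4  14.5  76.    0.4  -9. ] p [ 0.5834 -0.2014  0.1836] psi 169.8 tilt z [0.004 0.007] F [-0.7  0.3 -2.6] open 0.0600721395049735
top 408 214
scene 140 210
```

View pics/g1.png

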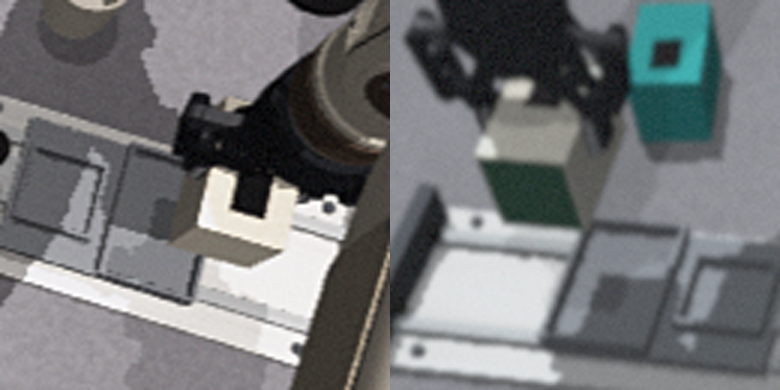

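The carton is held upright, green end toward +x. In the scene crop its green lower corners are at about (500,218) and (578,228). In the top crop the near-top edge runs from (190,235) to (248,265). Next I'll work out the carton's offset from the TCP.

Run:
```python
from h import *
s=dict(np.load("scene.npz"));d=dict(np.load("top.npz"))
a=np.radians(-10.4);x=np.array([np.cos(a),np.sin(a)]);y=np.array([-x[1],x[0]]);T=np.array([.5834,-.2014])
f=lambda w:[((p-T)@x,(p-T)@y) for p in w]
c=np.array([(500,218),(578,228),(483,148),(572,160)],float)
uv=(c-[390,0])/3+[140-65,210-65]
print("bottom",np.round(f(ray(s,uv[:2],.152)),4),"top",np.round(f(ray(s,uv[2:],.222)),4))
c=np.array([(173,243),(248,265)],float)/3+[408-65,214-65]
print("topcam bottom -x edge",np.round(f(ray(d,c,.152)),4))
```

```text
bottom [[ 0.0415 -0.0296]
 [ 0.0435  0.025 ]] top [[ 0.0412 -0.0226]
 [ 0.0442  0.0367]]
topcam bottom -x edge [[-0.0482  0.0259]
 [-0.0478 -0.029 ]]
```

step_arm --targets '[[[0.0035,0.0115,0],[-0.4,0.2,0]],[[0,0,-0.03],[0,0,0]],[[0,0,-0.03],[0,0,0]],[[0,0,-0.03],[0,0,0]],[[0,0,0],[0,0,0]],[[0,0,0],[0,0,0]]]'

```text
t: 7.32
ee_pos: [0.5895, -0.1808, 0.0956]
orientation: [0.264, 3.124, -0.001]
contact_force: [0.8, 0.4, -0.1]
opening: 0.0594
```

```bash
python3 st.py
```

```text
t 7.325 q [-17.1  31.4   6.   64.2   0.   -7.4] p [ 0.5895 -0.1808  0.0956] psi 170.3 tilt z [ 0.006 -0.001] F [ 0.8  0.4 -0.1] open 0.05942685576152212
```

step_arm --targets '[[[-0.0025,-0.009,-0.01],[0,0.3,-0.7]],[[0,0,0],[0,0,0]]]'

```text
t: 7.58
ee_pos: [0.5885, -0.1904, 0.0877]
orientation: [0.284, 3.124, -0.004]
contact_force: [-0.3, -0.4, -2.0]
opening: 0.0596
```

```bash
python3 st.py
```

```text
t 7.575 q [-17.9  32.1   5.8  63.4  -0.1  -7.5] p [ 0.5885 -0.1904  0.0877] psi 169.6 tilt z [ 0.004 -0.003] F [-0.3 -0.4 -2. ] open 0.059632329251935026
```

step_arm --targets '[[[-0.001,0.0003,-0.009],[0.1,0.2,0]],[[-0.0005,0,-0.009],[0,0,0]],[[0,0,-0.006],[0,0,0]]]'

```text
t: 7.95
ee_pos: [0.5877, -0.191, 0.0635]
orientation: [0.286, 3.125, -0.002]
contact_force: [-0.3, 0.6, -2.3]
opening: 0.0595
```

```bash
python3 st.py
```

```text
t 7.95 q [-18.   33.3   4.1  60.5  -0.   -7.5] p [ 0.5877 -0.191   0.0635] psi 169.5 tilt z [ 0.003 -0.002] F [-0.3  0.6 -2.3] open 0.05946392292170028
```

step_arm --targets '[[[0,0.001,-0.003],[0,0,0]],[[0,0,-0.001],[0,0,0]]]'

```text
t: 8.2
ee_pos: [0.5873, -0.1904, 0.0611]
orientation: [0.286, 3.125, -0.004]
contact_force: [-3.6, 1.0, 5.9]
opening: 0.0593
```

```bash
python3 st.py
```

```text
t 8.2 q [-17.9  33.4   3.8  60.1  -0.1  -7.5] p [ 0.5873 -0.1904  0.0611] psi 169.5 tilt z [ 0.003 -0.003] F [-3.6  1.   5.9] open 0.05934469089747594
```

Floor contact shows at TCP z = 0.061, as expected. I'll release and lift.

step_arm --targets '[[[0,0,0],[0,0,0]],[[0,0,0],[0,0,0]],[[0,0,0],[0,0,0]],[[0,0,0],[0,0,0]]]' --grip 1

```text
t: 8.7
ee_pos: [0.5881, -0.1904, 0.0616]
orientation: [0.286, 3.123, -0.004]
contact_force: [-0.6, -0.2, 0.1]
opening: 0.0855
```

step_arm --targets '[[[0,0,0.02],[0,0,0]],[[0,0,0.03],[0,0,0]],[[0,0,0.05],[0,0,0]],[[0,0.01,0.03],[0,0,0]],[[-0.01,0.06,0],[0,0,4]],[[-0.01,0.06,0],[0,0,4]],[[-0.01,0.06,0],[0,0,4]],[[-0.01,0.06,0],[0,0,4]]]'

```text
t: 9.7
ee_pos: [0.5471, 0.062, 0.1944]
orientation: [-0.15, 3.13, -0.002]
contact_force: [1.5, 0.5, 0.2]
opening: 0.0851
```

step_arm --targets '[[[-0.01,0.06,0],[0,0,4]],[[-0.01,0.05,0],[0,0,4]],[[-0.01,0.05,0],[0,0,4]],[[-0.01,0.05,0],[0,0,4]],[[-0.01,0.05,0],[0,0,4]],[[0,0.02,0],[0,0,0]],[[0,0,0],[0,0,0]],[[0,0,0],[0,0,0]]]'

```text
t: 10.7
ee_pos: [0.4934, 0.3539, 0.1941]
orientation: [-0.717, 3.049, -0.001]
contact_force: [0.4, -0.5, -0.0]
opening: 0.0855
```

```bash
python3 st.py;  python3 - <<'E'
from h import *
d=imaging.get_image("top");im=d["image"];cv2.imwrite("pics/top2.png",im);g=im.min(2)
for th in (150,190):
  for c in comps(((g>th)*255).astype(np.uint8),(355,180,425,260),300): print(th,rectw(d,c,.10))
  for c in comps(((g>th)*255).astype(np.uint8),(135,210,185,255),100): print("small",th,rectw(d,c,.06))
E
```

```text
t 10.7 q [35.8 26.6 13.3 76.2 -0.2  9.3] p [0.4934 0.3539 0.1941] psi -153.5 tilt z [0.009 0.002] F [ 0.4 -0.5 -0. ] open 0.08553160795389801
150 [580.9 -91.4  48.8  50.1  77.9]
150 [ 564.1 -168.3  161.1  141.6   79.5]
small 150 [489.  382.9  47.   44.7  11.4]
190 [ 504.3 -157.5  160.7   22.8   82.6]
190 [ 571.2 -201.9   90.4  113.9   79.7]
small 190 [488.  384.2  44.6  42.4  12.2]
```

step_arm --targets '[[[-0.004,0.028,-0.02],[0,0.5,-7.5]],[[0,0,-0.04],[0,0,-7.5]],[[0,0,-0.04],[0,0,0]],[[0,0,0],[0,0,0]],[[0,0,0],[0,0,0]]]'

```text
t: 11.38
ee_pos: [0.4942, 0.3753, 0.0959]
orientation: [-0.279, 3.123, 0.003]
contact_force: [0.2, 0.8, 1.2]
opening: 0.0855
```

```bash
python3 st.py
```

```text
t 11.375 q [37.3 31.9  6.7 64.5 -0.1 27.1] p [0.4942 0.3753 0.0959] psi -169.8 tilt z [0.006 0.002] F [0.2 0.8 1.2] open 0.08551299332213386
```

step_arm --targets '[[[-0.006,0.008,0],[0,0.4,1]],[[0,0,0],[0,0,0]],[[-0.0005,0,-0.025],[0,0,0]],[[-0.0005,0,-0.025],[0,0,0]],[[0,0,0],[0,0,0]]]'

```text
t: 12.0
ee_pos: [0.4909, 0.387, 0.0532]
orientation: [-0.308, 3.116, 0.016]
contact_force: [-0.3, -0.2, -0.4]
opening: 0.0855
```

```bash
python3 st.py
```

```text
t 12.0 q [38.2 34.2  3.9 58.9  0.2 26.9] p [0.4909 0.387  0.0532] psi -168.7 tilt z [0.009 0.011] F [-0.3 -0.2 -0.4] open 0.08546889430273956
```

step_arm --targets '[[[-0.003,-0.003,-0.014],[-0.6,0.5,0]],[[-0.001,-0.0005,-0.014],[0,0,0]],[[-0.001,0,0],[0,0,0]]]'

```text
t: 12.38
ee_pos: [0.487, 0.3846, 0.0263]
orientation: [-0.309, 3.122, 0.004]
contact_force: [-0.1, -0.4, -0.4]
opening: 0.0854
```

```bash
python3 st.py
```

```text
t 12.375 q [38.3 35.8  2.2 56.2 -0.  27. ] p [0.487  0.3846 0.0263] psi -168.7 tilt z [0.004 0.003] F [-0.1 -0.4 -0.4] open 0.08538542670227608
```

step_arm --targets '[[[0,0,0],[0,0,0]],[[0,0,0],[0,0,0]],[[0,0,0],[0,0,0]],[[0,0,0],[0,0,0]],[[0,0,0],[0,0,0]],[[0,0,0],[0,0,0]]]' --grip 0.2 --grip_force 30

```text
t: 13.12
ee_pos: [0.4875, 0.3849, 0.0273]
orientation: [-0.309, 3.121, 0.005]
contact_force: [-0.1, 0.4, -0.5]
opening: 0.0453
```

```bash
python3 st.py
```

```text
t 13.125 q [38.3 35.7  2.2 56.2 -0.  27. ] p [0.4875 0.3849 0.0273] psi -168.7 tilt z [0.005 0.004] F [-0.1  0.4 -0.5] open 0.0452875160804597
```

step_arm --targets '[[[0,0,0.03],[0,0,0]],[[0,0,0.05],[0,0,0]],[[0,0,0.05],[0,0,0]],[[0,-0.01,0.04],[0,0,3]],[[0.01,-0.04,0],[0,0,6]],[[0.01,-0.04,0],[0,0,6]],[[0.01,-0.04,0],[0,0,6]],[[0.01,-0.04,0],[0,0,6]]]'

```text
t: 14.12
ee_pos: [0.5257, 0.2124, 0.2015]
orientation: [-1.062, 2.95, 0.002]
contact_force: [0.4, -0.3, -1.2]
opening: 0.0455
```

step_arm --targets '[[[0.01,-0.04,0],[0,0,6]],[[0.01,-0.04,0],[0,0,6]],[[0.01,-0.04,0],[0,0,6]],[[0.01,-0.04,0],[0,0,6]],[[0.01,-0.04,0],[0,0,6]],[[0.01,-0.04,0],[0,0,6]],[[0.005,-0.03,0],[0,0,4]],[[0,0,0],[0,0,0]]]'

```text
t: 15.12
ee_pos: [0.5917, -0.0697, 0.201]
orientation: [-2.031, 2.39, 0.005]
contact_force: [-0.4, 0.2, -0.4]
opening: 0.0454
```

```bash
python3 st.py
```

```text
t 15.125 q [ -6.9  25.5  12.5  77.    0.3 -87.6] p [ 0.5917 -0.0697  0.201 ] psi -99.3 tilt z [0.002 0.006] F [-0.4  0.2 -0.4] open 0.045387367279825945
```

step_arm --targets '[[[0.007,-0.036,0],[-0.3,0.1,-1]],[[0,0,0],[0,0,0]],[[0,0,-0.035],[0,0,0]],[[0,0,-0.035],[0,0,0]],[[0,0,0],[0,0,0]]]'

```text
t: 15.75
ee_pos: [0.5983, -0.1013, 0.1301]
orientation: [-2.014, 2.407, 0.004]
contact_force: [-0.4, 1.0, -1.4]
opening: 0.0456
```

```bash
python3 st.py
python3 - <<'E'
from h import *
o=[]
for n in ("top","scene"):
    d=imaging.get_image(n);cv2.imwrite(f"pics/{n}3.png",d["image"])
    u,v=proj(d,[.599,-.106,.10])[0].astype(int)
    o.append(cv2.resize(d["image"][max(v-65,0):v+65,max(u-65,0):u+65],(390,390),interpolation=cv2.INTER_CUBIC));print(n,u,v)
cv2.imwrite("pics/g3.png",np.hstack(o))
E
```

```text
t 15.75 q [ -9.7  29.1   7.5  68.4   0.2 -89.6] p [ 0.5983 -0.1013  0.1301] psi -100.2 tilt z [0.001 0.004] F [-0.4  1.  -1.4] open 0.04562558925083839
top 368 206
scene 182 223
```

View pics/g3.png

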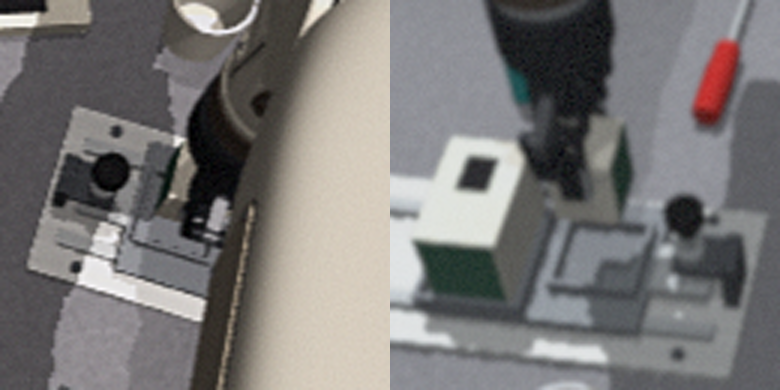

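The large carton sits level in its pocket. The small one hangs upright over its pocket, and its visible bottom edge is at about (556,212) to (612,222). I'll check the offset.

Run:
```python
from h import *
s=dict(np.load("scene.npz"))
a=np.radians(-10.4);x=np.array([np.cos(a),np.sin(a)]);y=np.array([-x[1],x[0]])
im=cv2.imread("pics/scene3.png")
uv=(np.array([(556,212),(612,222)],float)-[390,0])/3+[182-65,223-65]
T=np.array([.5983,-.1013]);print(np.round([((p-T)@x,(p-T)@y) for p in ray(s,uv,.103)],4))
# large carton: bottom corners of green end on pocket top edge; top face corners at z .1
O=np.array([.5877,-.1668])
uv=(np.array([(413,240),(504,255),(448,135),(530,150)],float)-[390,0])/3+[182-65,223-65]
print("large top corners rel pocket",np.round([((p-O)@x,(p-O)@y+.023) for p in ray(s,uv,.1)],4))
print("knob",ray(s,(np.array([685,216.])-[390,0])/3+[117,158],.094))
```

```text
[[ 0.0203 -0.0206]
 [ 0.0242  0.0203]]
large top corners rel pocket [[ 0.0528 -0.0238]
 [ 0.0577  0.0422]
 [-0.0438 -0.0294]
 [-0.037   0.034 ]]
knob [[ 0.61614785 -0.03644519]]
```

Run:
```python
from h import *
s=dict(np.load("scene.npz"));d=dict(np.load("top.npz"))
a=np.radians(-10.4);x=np.array([np.cos(a),np.sin(a)]);y=np.array([-x[1],x[0]]);S=np.array([.599,-.106])
im=cv2.imread("pics/scene3.png");o=cv2.resize(im[180:280,140:260],None,fx=6,fy=6,interpolation=cv2.INTER_CUBIC)
def quad(o,d,off,f,c,hx,hy,z,col):
    P=np.array([np.r_[c+sx*hx*x+sy*hy*y,z] for sx,sy in((1,1),(1,-1),(-1,-1),(-1,1))])
    cv2.polylines(o,[np.int32((proj(d,P)+.5-off)*f)],True,col,1)
for im_,(off,f,dd) in ((o,((140,180),6,s)),):
    quad(im_,dd,off,f,S,.029,.029,.042,(0,0,255)); quad(im_,dd,off,f,S,.029,.029,.03,(0,255,255))
    quad(im_,dd,off,f,S+.068*y,.015,.015,.094,(255,255,0)); quad(im_,dd,off,f,S-.085*y,.0475,.03,.1,(0,255,0))
    quad(im_,dd,off,f,S-.077*y,.075,.185,.01,(255,0,255))
cv2.imwrite("pics/ov3.png",o)
```

```text
(no output)
```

View pics/ov3.png

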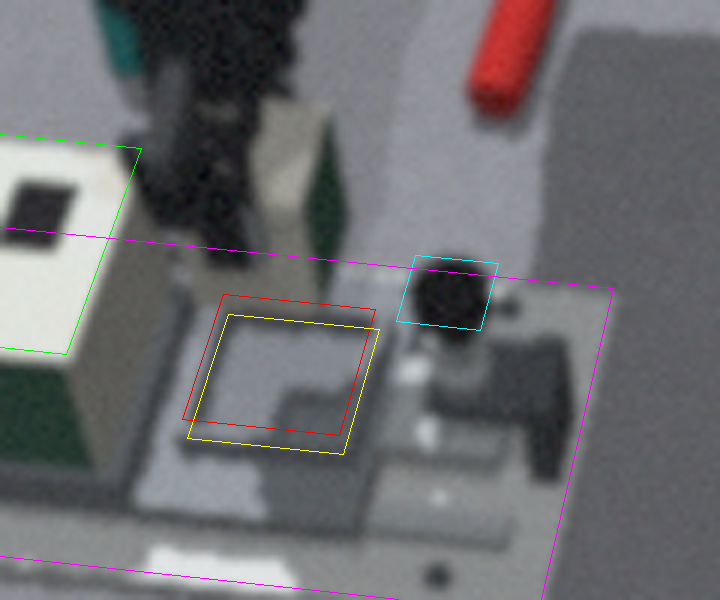

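step_arm --targets '[[[0.002,-0.0035,-0.03],[-0.2,0,0]],[[0,0,-0.02],[0,0,0]],[[0,0,0],[0,0,0]]]'

```text
t: 16.23
ee_pos: [0.608, -0.1046, 0.0902]
orientation: [-2.009, 2.397, -0.023]
contact_force: [-0.1, 1.1, -0.9]
opening: 0.0459
```

```bash
python3 st.py
```

```text
t 16.225 q [ -9.8  31.1   4.6  62.3   0.1 -89.7] p [ 0.608  -0.1046  0.0902] psi -100.1 tilt z [ 0.02  -0.002] F [-0.1  1.1 -0.9] open 0.04585399854175591
```

step_arm --targets '[[[-0.007,0,0],[0,1.1,0]],[[0,0,0],[0,0,0]]]'

```text
t: 16.48
ee_pos: [0.6027, -0.1045, 0.0941]
orientation: [-2.018, 2.406, -0.009]
contact_force: [0.5, 0.0, -2.7]
opening: 0.0456
```

```bash
python3 st.py
```

```text
t 16.475 q [ -9.8  31.    5.   63.7  -0.1 -89.7] p [ 0.6027 -0.1045  0.0941] psi -100.0 tilt z [ 0.005 -0.003] F [ 0.5  0.  -2.7] open 0.045558904411313474
```

Underside is at about 0.067; lower in small rows to about 0.033.

step_arm --targets '[[[-0.002,0,-0.01],[0.2,0.4,-0.4]],[[-0.001,0,-0.008],[0,0.1,0]],[[-0.001,0,-0.008],[0,0.1,0]]]'

```text
t: 16.85
ee_pos: [0.5999, -0.1048, 0.0687]
orientation: [2.008, -2.413, -0.002]
contact_force: [-0.9, -1.0, -2.2]
opening: 0.0459
```

```bash
python3 st.py
```

```text
t 16.85 q [ -9.9  32.4   3.2  61.   -0.  -89.4] p [ 0.5999 -0.1048  0.0687] psi -100.5 tilt z [-0.002 -0.   ] F [-0.9 -1.  -2.2] open 0.045912868226710174
```

step_arm --targets '[[[0.001,0,-0.006],[0,0,0]],[[0,0,-0.004],[0,0,0]],[[0,0,-0.002],[0,0,0]]]'

```text
t: 17.23
ee_pos: [0.6002, -0.1048, 0.057]
orientation: [2.008, -2.413, -0.003]
contact_force: [-7.5, -0.1, 20.9]
opening: 0.0454
```

```bash
python3 st.py
```

```text
t 17.225 q [ -9.9  33.1   2.6  59.7  -0.  -89.4] p [ 0.6002 -0.1048  0.057 ] psi -100.5 tilt z [-0.003 -0.   ] F [-7.5 -0.1 20.9] open 0.04543699086759562
```

Underside is at about 30 mm with floor contact. I'll release, rise, and look.

step_arm --targets '[[[0,0,0.001],[0,0,0]],[[0,0,0],[0,0,0]],[[0,0,0],[0,0,0]],[[0,0,0],[0,0,0]]]' --grip 0.85

```text
t: 17.73
ee_pos: [0.601, -0.105, 0.0586]
orientation: [2.009, -2.414, -0.001]
contact_force: [0.0, -0.0, -0.2]
opening: 0.0724
```

step_arm --targets '[[[0,0,0.02],[0,0,0]],[[0,0,0.03],[0,0,0]],[[0,0,0.04],[0,0,0]],[[0,0,0.03],[0,0,0]],[[0.002,0.03,0],[0,0,0]],[[0.004,0.03,0],[0,0,0]],[[0,0,0],[0,0,0]]]'

```text
t: 18.6
ee_pos: [0.6059, -0.0439, 0.1805]
orientation: [2.006, -2.414, -0.005]
contact_force: [0.3, -0.2, 0.1]
opening: 0.0722
```

```bash
python3 st.py
python3 - <<'E'
from h import *
s=imaging.get_image("scene");d=imaging.get_image("top");cv2.imwrite("pics/scene4.png",s["image"])
o=[]
for k,c in ((s,(165,225)),(d,(380,215))):
    o.append(cv2.resize(k["image"][c[1]-65:c[1]+65,c[0]-65:c[0]+65],(390,390),interpolation=cv2.INTER_CUBIC))
cv2.imwrite("pics/g4.png",np.hstack(o))
E
```

```text
t 18.6 q [ -4.1  27.6  12.8  75.4   0.  -83.6] p [ 0.6059 -0.0439  0.1805] psi -100.6 tilt z [-0.004  0.   ] F [ 0.3 -0.2  0.1] open 0.0721828977878205
```

View pics/g4.png

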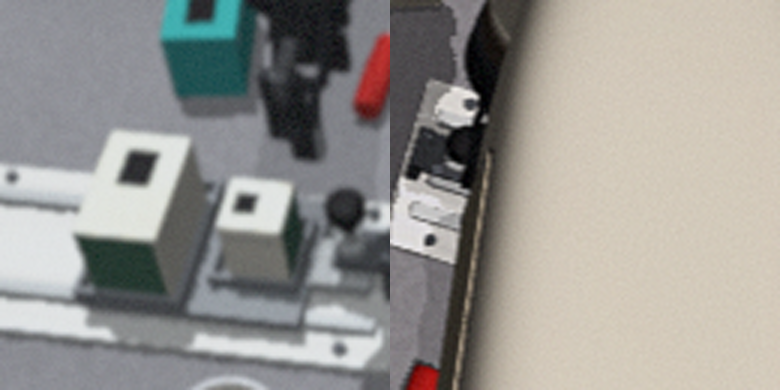

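Both cartons sit upright inside their fences (scene crop: large at about (140,210), small at (258,230)) and the knob is at (345,208). Now I go for the knob.

step_arm --targets '[[[0.008,0.007,-0.01],[0,0,0]],[[0,0,-0.03],[0,0,0]],[[-0.002,0,-0.02],[0,0.3,0]],[[0,0,0],[0,0,0]]]'

```text
t: 19.2
ee_pos: [0.612, -0.0407, 0.1157]
orientation: [1.994, -2.416, -0.012]
contact_force: [0.8, 0.3, 0.1]
opening: 0.0722
```

```bash
python3 st.py
```

```text
t 19.2 q [ -3.8  31.    8.4  68.1  -0.1 -82.8] p [ 0.612  -0.0407  0.1157] psi -100.9 tilt z [-0.012 -0.   ] F [0.8 0.3 0.1] open 0.07223549490615536
```

step_arm --targets '[[[0.002,0.004,0],[0,-0.7,0.4]],[[0,0,-0.015],[0,0,0]],[[-0.001,0,-0.015],[0,0,0]],[[-0.001,0,-0.006],[0,0,0]],[[0,0,0],[0,0,0]]]'

```text
t: 19.82
ee_pos: [0.6131, -0.0369, 0.0784]
orientation: [-2.006, 2.415, -0.004]
contact_force: [0.2, -0.5, -0.5]
opening: 0.0726
```

```bash
python3 st.py
```

```text
t 19.825 q [ -3.4  32.2   4.4  62.1  -0.  -82.9] p [ 0.6131 -0.0369  0.0784] psi -100.6 tilt z [ 0.003 -0.   ] F [ 0.2 -0.5 -0.5] open 0.07262155904028907
```

step_arm --targets '[[[0.001,0,-0.002],[0,0,0]],[[0,0,0],[0,0,0]],[[0,0,0],[0,0,0]],[[0,0,0],[0,0,0]],[[0,0,0],[0,0,0]],[[0,0,0],[0,0,0]],[[0,0,0],[0,0,0]]]' --grip 0 --grip_force 50

```text
t: 20.7
ee_pos: [0.6128, -0.0366, 0.0775]
orientation: [-2.007, 2.416, -0.001]
contact_force: [-0.9, -0.6, -0.3]
opening: 0.0277
```

```bash
python3 st.py
```

```text
t 20.7 q [ -3.4  32.3   4.5  62.2   0.  -82.9] p [ 0.6128 -0.0366  0.0775] psi -100.6 tilt z [0.001 0.   ] F [-0.9 -0.6 -0.3] open 0.02769135326806751
```

step_arm --targets '[[[0,0,0],[0,0,0]],[[0,0,0],[0,0,0]],[[0,0,0],[0,0,0]]]' --grip_force 70

```text
t: 21.08
ee_pos: [0.6128, -0.0366, 0.0776]
orientation: [-2.007, 2.416, -0.001]
contact_force: [-0.8, -0.2, -0.1]
opening: 0.0274
```

step_arm --targets '[[[0,0,0.004],[0,0,0]],[[0,0,0.004],[0,0,0]]]'

```text
t: 21.32
ee_pos: [0.6127, -0.0366, 0.0835]
orientation: [2.008, -2.416, -0.001]
contact_force: [2.2, 0.6, -9.9]
opening: 0.0272
```

```bash
python3 st.py
```

```text
t 21.325 q [ -3.4  32.    5.   63.    0.  -82.9] p [ 0.6127 -0.0366  0.0835] psi -100.6 tilt z [-0.  0.] F [ 2.2  0.6 -9.9] open 0.027223887801509458
```

step_arm --targets '[[[0,0,0.005],[0,0,0]],[[0,0,0.005],[0,0,0]],[[0,0,0.005],[0,0,0]]]'

```text
t: 21.7
ee_pos: [0.6126, -0.0366, 0.0974]
orientation: [2.007, -2.415, -0.003]
contact_force: [3.4, 0.5, -11.7]
opening: 0.027
```

```bash
python3 st.py
```

```text
t 21.7 q [ -3.4  31.4   6.2  64.9   0.  -82.9] p [ 0.6126 -0.0366  0.0974] psi -100.6 tilt z [-0.002  0.   ] F [  3.4   0.5 -11.7] open 0.0270182852039158
```

Raised 20 mm at about 11 N, which fits the spring. I'll nudge to the stop, then let the carrier run.

step_arm --targets '[[[0,0,0.003],[0,0,0]],[[0,0,0.001],[0,0,0]],[[0,0,0.001],[0,0,0]],[[0,0,0],[0,0,0]]]'

```text
t: 22.2
ee_pos: [0.6126, -0.0366, 0.0994]
orientation: [2.006, -2.414, -0.005]
contact_force: [3.8, 0.6, -12.1]
opening: 0.0269
```

```bash
python3 st.py
```

```text
t 22.2 q [ -3.4  31.4   6.5  65.3   0.  -82.9] p [ 0.6126 -0.0366  0.0994] psi -100.5 tilt z [-0.004  0.001] F [  3.8   0.6 -12.1] open 0.026922470383024942
```

step_arm --targets '[[[0,0,0.001],[0,0,0]],[[0,0,0.001],[0,0,0]],[[0,0,0],[0,0,0]],[[0,0,0.001],[0,0,0]],[[0,0,0],[0,0,0]],[[0,0,0],[0,0,0]],[[0,0,0],[0,0,0]],[[0,0,0],[0,0,0]]]'

```text
t: 23.2
ee_pos: [0.6126, -0.0366, 0.0997]
orientation: [2.005, -2.413, -0.006]
contact_force: [5.1, -0.2, -13.9]
opening: 0.0271
```

```bash
python3 st.py;python3 - <<'E'
from h import *
s=imaging.get_image("scene");cv2.imwrite("pics/s5.png",cv2.resize(s["image"][150:300,50:270],None,fx=3,fy=3,interpolation=cv2.INTER_CUBIC))
E
```

```text
t 23.2 q [ -3.4  31.4   6.6  65.5   0.  -82.9] p [ 0.6126 -0.0366  0.0997] psi -100.5 tilt z [-0.005  0.001] F [  5.1  -0.2 -13.9] open 0.02708715118642285
```

View pics/s5.png

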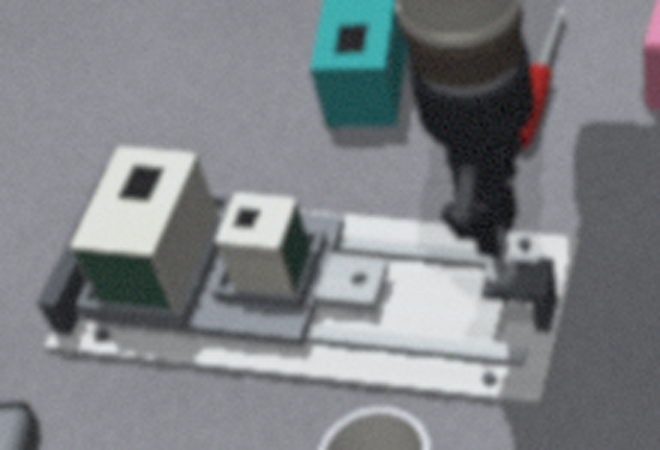

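The carrier is against the end stop on the left, with both cartons upright. The plunger sits at its stop: TCP +22 mm at 14 N. I'll hold briefly, check the grip doesn't creep, and hand in.

step_arm --targets '[[[0,0,0],[0,0,0]],[[0,0,0],[0,0,0]],[[0,0,0],[0,0,0]],[[0,0,0],[0,0,0]],[[0,0,0],[0,0,0]],[[0,0,0],[0,0,0]]]'

```text
t: 24.0
ee_pos: [0.6126, -0.0366, 0.0998]
orientation: [2.005, -2.413, -0.006]
contact_force: [5.6, -0.4, -13.5]
opening: 0.0274
```

```bash
python3 st.py; python3 -c "
from workcell import status,job
s=status.state()
if s['contact_force'][2]<-9 and s['ee_pos'][2]>.0975: job.job_done();print('handed in')"; python3 st.py
```

```text
t 24.0 q [ -3.4  31.4   6.6  65.5   0.  -82.9] p [ 0.6126 -0.0366  0.0998] psi -100.5 tilt z [-0.005  0.001] F [  5.6  -0.4 -13.5] open 0.02736250318848171
the job is handed in; nothing more can be done
handed in
the job is handed in; nothing more can be done
```

I put both cartons in their pockets, then gripped the knob, pulled the plunger up to its stop, and handed the job in at about 24 s while still holding it. No verdict is reported, so success is not confirmed.

- **Plunger:** at hand-in the gripper was 22 mm above where it gripped, with a steady pull of about 13.5 N. That is above the 11 N spring force, so it is against the stop.
- **Carrier and cartons:** the last picture, about 1 s before hand-in, showed the carrier at its end stop and both cartons upright in their pockets. I did not measure where the cartons ended up in the pockets.
- **Checks that disagreed:** the two cameras differed by a few mm on the shuttle's position, so I aimed the small carton between them. The scene camera put the large carton about 7 mm (x) and 6 mm (y) off its pocket centre. I put about half of that down to the camera; the pocket's play would allow at most about 8.5 mm, against the 10 mm limit.
- **Knob grip:** the jaws closed to about 27 mm on the 30 mm knob, but there was no sign of slipping.
- **Other objects:** nothing looked disturbed in the crops I viewed, but I did not measure their positions at the end.

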